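Lay a toy money bank on its front and lock its emptying cap

TASK

The emptying cap in the back of the toy money bank on the rubber mat is not locked. Push the bank over onto its front on the mat, without picking it up, so that the cap faces up, and lock the cap: turn it clockwise until it lines up with its slot, press it fully in, and turn it a quarter turn clockwise to its stop, so that it stays down with its bar in line with the bank. Leave the bank lying on the mat and the other things where they stand.

Things in the scene. Friction and masses are not known exactly. Their poses are not given: they have to be found in the camera images.
- mat: Dark rubber work mat on the table, 440 x 300 x 8 mm, fixed; origin at the centre of its underside, x along its 440 mm side. The bank stands near its +x end with its back towards that end, so that it falls along the mat's -x.
- bank: Money bank on the mat: upright white tower, grey plinth and top, 84 deep (x) x 96 wide (y) x 230 mm tall (z), about 0.7 kg. Origin: centre of its underside; -x out of its front (dark window), +x out of its back with the cap. Its weighted plinth keeps the centre of mass 80 mm up: it falls when leaned over 28 degrees on its front edge; pushed low it slides. Lying, its back is 84 mm above the mat.
- bank_foot (a point): Middle of the bank's front bottom edge, the edge it tips over; in the bank's frame at (-42, 0, 0) mm.
- bank_top (a point): Middle of the bank's front top edge, in the bank's frame at (-42, 0, 230) mm.
- cap_bar (a point): Top of the cap's grip bar, on the cap's axis. The cap is a round grey disc, 62 mm across, on the bank's back 125 mm above the underside, with a bar across it 52 long, 12 wide and 20 mm high. Unlocked, the disc's face stands 10 mm out from the back and the bar's top 30 mm; locked, 5.5 and 25.5 mm. x points out along the axis, z lies along the bar, y across it.
- cap_press (a joint): Depth of the cap, m: 0 = sprung fully out, 0.009 = against its inner stop. A spring pushes it out with 5 N at 0 and 11 N at full depth. It goes in only at the slot (cap_turn within about 0.09 of 0); before that its lugs rest on the rim. They pass under the ledge only beyond 0.007; at the locked end they spring back up into a notch at about 0.0045 and hold.
- cap_turn (a joint): Turn of the cap, rad, clockwise seen from behind the bank (from above once it lies on its front). Starts 0.25 to 0.5 short of the slot. 0 = at the slot, where an unpressed cap meets a wall at about +0.09; 1.40 = the end stop, bar parallel to the bank's height. The notch holds from about 1.34 on. Turning takes about 0.05 N m.
- tub_a: Closed white tub with a yellow lid, 62 mm across, 64 mm tall, standing on the mat beside the place where the bank will lie; origin under its centre.
- tub_b: A second such tub with a green lid, 62 mm across, 64 mm tall, on the mat's other side; origin under its centre.
- truck: Blue toy pick-up truck, 100 x 68 x 60 mm, on the mat beside the place where the bank will lie; origin under its centre.
- stock_a: Another bank of the same make, 84 x 96 x 230 mm, cap already locked, standing on the table at the robot's left; origin under its centre. Not part of the job.
- stock_b: Another bank of the same make, cap already locked, standing on the table at the robot's right; origin under its centre. Not part of the job.
Not all that is in view belongs to the job. What is shaped like the bank but green, orange or yellow is not meant.

How it is judged (in metres and radians):
On the way, in this order (a step that is already met when the one before it is completed fails the run):
1. the bank lies on its front, at rest, with its cap facing up (angle between bank's own x axis and vertical below 0.1 rad and linear speed of bank below 0.03 m/s), for 0.2 s.
2. the cap is pressed in under its ledge and being turned (value of joint cap_press above 0.005 m and value of joint cap_turn above 0.3 rad), for 0.05 s.
At the end, for the whole second after the job is handed in: The bank lies at rest flat on its front on the mat (back up within 0.1 rad, not overhanging the mat's edge by more than about 5 mm), and the cap is locked: turned at least 1.27 of its 1.40 rad and sprung up into its notch, 3 to 6 mm in (angle between bank's own x axis and vertical below 0.1 rad and linear speed of bank below 0.02 m/s and x of bank_foot in the frame of mat below 0.225 m and x of bank_top in the frame of mat above -0.225 m and y of bank_foot in the frame of mat between -0.105 and 0.105 m and y of bank_top in the frame of mat between -0.105 and 0.105 m and height (world z) of each of bank_foot, bank_top below 0.02 m and value of joint cap_turn above 1.27 rad and value of joint cap_press between 0.003 and 0.006 m); the robot touches nothing.
It fails at once if the bank is picked up off the mat (height (world z) of bank_foot above 0.045 m).
It fails at once if a tub or the truck is shoved more than 30 mm or tipped (distance of any of tub_a, tub_b, truck from where it was at the start of the episode above 0.03 m or angle between any of tub_a, tub_b, truck's own z axis and vertical above 0.5 rad).
It fails at once if another bank is shoved more than 30 mm or tipped (distance of any of stock_a, stock_b from where it was at the start of the episode above 0.03 m or angle between any of stock_a, stock_b's own z axis and vertical above 0.5 rad).
It also fails if it takes over 67 s, if anything falls off the work surface, if the arm or the gripper's body presses on something with over 40 N, if the wrist force passes 120 N, or if a joint passes its speed limit or range.

ROBOT

A 7-joint arm with a two-finger parallel gripper is mounted at the origin on the work surface. World frame = base frame: x ahead of the robot, y to its left, z up, the work surface at z = 0. Lengths are in m, angles in degrees, forces in N, time in s.
With the tool pointing down it reaches from about 0.35 to 0.9 m from the base axis. Payload 8.1 kg.
Tool frame: the origin (TCP) lies midway between the tips of the shut fingers; the grasp point (between the pads) lies ctrl.hold_point_z behind it (ctrl.hold_point_z is the distance from the TCP to the grasp point, in m); z points along the fingers, y is the direction in which the jaws open and shut (so a half turn about z gives the same grasp; the last joint's range is limited). The gripper opens to 92 mm and grips with 3 to 60 N. Pads are 19 mm wide; open, the fingers measure 130 mm over their backs; the gripper's body (75 mm by 190 mm) begins 47 mm behind the grasp point.
Start: joints at [68.033, 24.895, 1.432, 90.138, -0.665, 64.973, -4.303], TCP at [0.173, -0.601, 0.195] pointing down, gripper open.
Joint ranges: [-149.89, 149.89], [-25.12, 119.58], [-72.63, 75.52], [4.76, 147.25], [-75.54, 255.54], [6.69, 114.76], [-157.13, 157.13]. Speed limits (degrees/s): [127.2, 127.2, 172.46, 172.46, 180, 180, 180].

INTERFACE

Orientations are given as [roll, pitch, yaw] about the fixed x, y, z axes, in that order (R = Rz(yaw) Ry(pitch) Rx(roll)).
In Python, from rig import ctrl, eyes, close_job gives the robot as it stands.
- The arm moves only by the shell command python3 -m handwheel 'ROWS' [OPENING] [FORCE]. ROWS is JSON, a list of rows, each a list of 6 numbers: the shift along the tool's x, y, z in units of 25 mm (1.0 is 25 mm), then the turn, a rotation vector about the tool's x, y, z in rad. A call has exactly 8 rows; each row shifts and turns the commanded pose from where the row before left it, along the tool's axes as they then stand; what a row does not reach is not made up. A row lasts 1/8 s, in which the tool goes at most 62.5 mm and 10.7 degrees, less where a joint would pass 70% of its speed; a pose out of reach is approached as far as the arm can. A call is refused whole if a number of a shift passes 1 or a number of a turn 0.188, either way. A call with a gripper value outside its range is refused whole. OPENING is the closure, from 0 (fully open) to 1 (shut), set as the call begins (- or left out, the last holds). The fingers move at their own pace and stop on an object; FORCE is the grip in N (left out, the last holds). Time passes only in rows, so rows that do not move let the fingers close, or fill a call up. It gives the time, the measured TCP pose, the force and the opening at its end, in the units of the state.
- ctrl.read_state(): the state, without advancing time (a new reading comes with each control period).
- eyes.read_camera(name): name is "scene" or "top" or "wrist"; returns (picture, depth): 480x640x3 uint8, red, green, blue; 480x640 float32, m along the optical axis (not along the pixel's ray), 0 where there is no reading.
- eyes.camera_params(name): a dict with "fx", "fy", "cx", "cy" (pixels), "T" (4x4, takes a point from camera to world coordinates). Camera axes: x right, y down, z forward; pixel columns grow to the right and rows downward; lengths in m; the calibration is good to about 2 mm. The wrist camera is an equidistant fisheye: a pixel r from the principal point sees the ray r / f radians off the axis. A picture is of the moment at which its call begins: read the wrist's pose just before it. camera_params takes no time and is no camera call; for the wrist camera it gives the pose at the moment of the call.
- close_job(): hands the job in, once; it reports no verdict.
The state is a dict: "time_s": time; "q": joint angles; "joint_velocities": joint speeds; "joint_efforts": joint torques, N m; "ee_pos": TCP position; "tool_rot": TCP orientation; "ft_force": force on the tool from outside, world axes, zero at the start; "moment": the same for the moment, N m; "opening": finger opening in m.
Only numpy, scipy, OpenCV 4.12 (cv2) and the standard library are available. Lean on these libraries where they do the work, as an engineer would, in place of code of your own. Each camera call takes 0.05 s, during which the arm holds its last target.

## Working session

There is one attempt and no reset: what is moved stays moved. The work goes in short steps, Python scripts to look and compute and a shell command to move; the robot and the scene stay as the last step left them, time stands still between calls to the robot, and variables do not carry over. Pictures are saved under pics/ and viewed, and the job is handed in when it is done.

```bash
ls; mkdir -p pics; python3 - <<'E'
from rig import ctrl, eyes
import cv2
print(ctrl.read_state(), ctrl.hold_point_z)
for n in("scene","top"):
    p,d=eyes.read_camera(n); cv2.imwrite(f"pics/{n}0.png",p[:,:,::-1])
    import numpy as np; np.savez(f"{n}0.npz",p=p,d=d,**{k:v for k,v in eyes.camera_params(n).items()})
    print(n,eyes.camera_params(n))
E
```

```text
pics
{'time_s': 0.0, 'q': array([68.03407542, 24.93912566,  1.42970164, 90.18765358, -0.66344087,
       64.97475852, -4.305825  ]), 'joint_velocities': array([-0.03437129,  0.04269522, -0.00659689, -0.09009083,  0.15787419,
       -0.05731249, -0.05053048]), 'joint_efforts': array([ 1.38355448e-03, -6.67844868e+01,  9.85671692e-01, -3.14460647e+01,
       -6.03642035e-02,  4.29651293e-02,  1.61475141e-04]), 'ee_pos': array([ 0.17297807, -0.60000048,  0.19372559]), 'tool_rot': array([-1.79907189e+02,  9.08530852e-03,  1.60820311e+01]), 'ft_force': array([-0.69350339, -0.2139178 ,  0.45486306]), 'moment': array([0.01950917, 0.00564794, 0.01578384]), 'opening': 0.0921151489185549} 0.0188
scene {'fx': 564.0466021176924, 'fy': 564.0466021176924, 'cx': 311.8870462282893, 'cy': 238.01081905743808, 'T': array([[ 0.99090515, -0.12593661,  0.04740199,  0.47513284],
       [-0.13443283, -0.94193765,  0.30770324, -0.45608287],
       [ 0.00589862, -0.31127711, -0.95030088,  1.651941  ],
       [ 0.        ,  0.        ,  0.        ,  1.        ]])}
top {'fx': 616.401332156631, 'fy': 616.401332156631, 'cx': 320.12223364493747, 'cy': 242.2051816259741, 'T': array([[-8.01416784e-04, -9.94093121e-01,  1.08527527e-01,
         3.57417429e-01],
       [-9.99970401e-01, -3.38065093e-05, -7.69389945e-03,
         8.43452842e-03],
       [ 7.65212145e-03, -1.08530481e-01, -9.94063670e-01,
         1.88378186e+00],
       [ 0.00000000e+00,  0.00000000e+00,  0.00000000e+00,
         1.00000000e+00]])}
```

View pics/scene0.png

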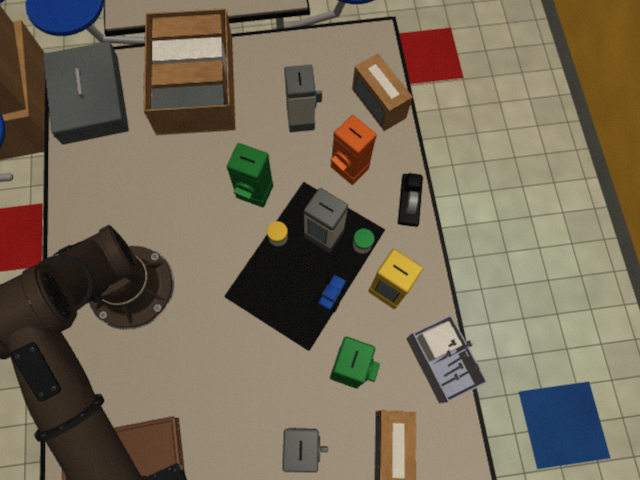

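View pics/top0.png

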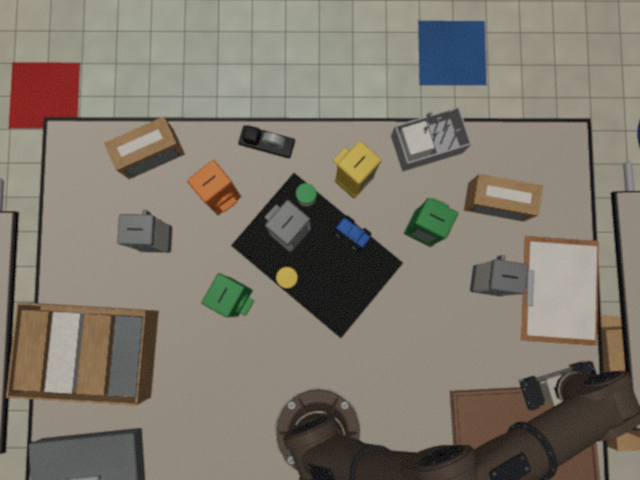

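The grey bank on the mat (scene 325,218; top 288,225) is the one meant. The grey ones off the mat (scene 300,97 and 301,450) are stock_a and stock_b, and the coloured ones are decoys. I'll measure it and check it in an enlarged crop.

```bash
cat > h.py <<'E'
import numpy as np, cv2
def load(n):
    z=np.load(n); return z
def pts(z):
    d=z['d']; v,u=np.mgrid[0:480,0:640]
    P=np.stack([(u-z['cx'])/z['fx']*d,(v-z['cy'])/z['fy']*d,d,np.ones_like(d)],-1)
    return (P@z['T'].T)[...,:3]
def ray(z,u,v,h):
    r=z['T'][:3,:3]@np.array([(u-z['cx'])/z['fx'],(v-z['cy'])/z['fy'],1]); o=z['T'][:3,3]
    return o+r*(h-o[2])/r[2]
E
python3 - <<'E'
from h import *
for n in('top','scene'):
    z=load(n+'0.npz'); P=pts(z); p=z['p'].astype(int)
    dark=((p.max(2)<45)&(abs(P[...,2]-0.008)<0.02)&(P[...,0]>0.1)&(P[...,0]<1)).astype(np.uint8)
    k,l,s,c=cv2.connectedComponentsWithStats(dark); i=1+np.argmax(s[1:,4]); m=(l==i).astype(np.uint8)
    cs,_=cv2.findContours(m,0,1); h=cv2.convexHull(max(cs,key=cv2.contourArea))
    Q=np.array([ray(z,*q[0],0.008)[:2] for q in h],np.float32)
    r=cv2.minAreaRect(Q*1000); print(n,'mat',r, cv2.boxPoints(r).tolist())
    hsv=cv2.cvtColor(z['p'],cv2.COLOR_RGB2HSV)
    for nm,lo,hi,hh in(('yl',20,35,.072),('gr',40,85,.072),('bl',100,130,.05)):
        mm=(hsv[...,0]>=lo)&(hsv[...,0]<=hi)&(hsv[...,1]>110)&(P[...,2]>.02)&(P[...,2]<.1)
        kk,l2,s2,c2=cv2.connectedComponentsWithStats(mm.astype(np.uint8))
        for j in range(1,kk):
            if s2[j,4]>80:
                zz=np.percentile(P[l2==j][:,2],[10,50,95]); print(nm,c2[j],s2[j,4],np.percentile(P[l2==j],[2,98],axis=0).round(3).tolist(),ray(z,*c2[j],zz[1]).round(3))
    # bank top
    zt=P[...,2]
    mm=((zt>.225)&(zt<.255)).astype(np.uint8)
    kk,l2,s2,c2=cv2.connectedComponentsWithStats(mm)
    for j in range(1,kk):
        if s2[j,4]>200:
            q=P[l2==j]; rr=cv2.minAreaRect((q[:,:2]*1000).astype(np.float32)); print('top',c2[j],np.median(q[:,2]).round(3),rr)
    x0,y0=(230,150) if n=='top' else(260,150)
    cr=cv2.resize(z['p'][y0:y0+150,x0:x0+180],None,fx=4,fy=4,interpolation=2); cv2.imwrite(f'pics/crop_{n}.png',cr[:,:,::-1])
E
```

```text
top mat ((527.3611450195312, 4.423583984375), (431.8800354003906, 293.5842590332031), 49.96784591674805) [[276.06842041015625, -66.4989013671875], [500.861083984375, -255.33740234375], [778.6538696289062, 75.3460693359375], [553.8612060546875, 264.1845703125]]
yl [346.21641791 187.29850746] 134 [[0.699, -0.119, 0.027], [0.749, -0.054, 0.098]] [ 0.723 -0.084  0.06 ]
yl [286.82991202 277.51026393] 341 [[0.423, 0.065, 0.062], [0.479, 0.121, 0.08]] [0.451 0.092 0.071]
gr [305.69636964 193.29042904] 303 [[0.677, 0.01, 0.062], [0.728, 0.063, 0.08]] [0.702 0.037 0.071]
gr [415.6        232.14545455] 110 [[0.551, -0.336, 0.03], [0.649, -0.263, 0.098]] [ 0.588 -0.292  0.052]
bl [353.10956175 232.42629482] 502 [[0.549, -0.149, 0.032], [0.627, -0.063, 0.074]] [ 0.587 -0.105  0.048]
top [359.31126597 161.9883856 ] 0.23 ((758.2841186523438, -111.86834716796875), (83.68254852294922, 96.80130004882812), 47.64825439453125)
top [209.22465438 181.03225806] 0.23 ((705.447998046875, 298.05126953125), (83.3492660522461, 94.58317565917969), 39.42856979370117)
top [436.57254464 217.76116071] 0.229 ((604.33
[... 1698 characters left out ...]
09045410156)
top [246.77163462 160.44831731] 0.229 ((397.4253845214844, 253.28199768066406), (85.4163818359375, 95.01890563964844), 61.732669830322266)
top [325.2961211  208.64238411] 0.237 ((592.3607788085938, 81.75733947753906), (85.201171875, 98.03450775146484), 49.34856414794922)
top [399.69207623 270.73821464] 0.229 ((760.4075317382812, -113.74031829833984), (84.06672668457031, 95.29244995117188), 46.82134246826172)
top [353.53645833 359.79427083] 0.229 ((606.2247924804688, -323.3974914550781), (95.7735824584961, 83.47599029541016), 62.865230560302734)
top [299.86206897 450.77286357] 0.229 ((446.1206970214844, -515.6575927734375), (93.23076629638672, 82.54680633544922), 82.086669921875)
```

View pics/crop_top.png

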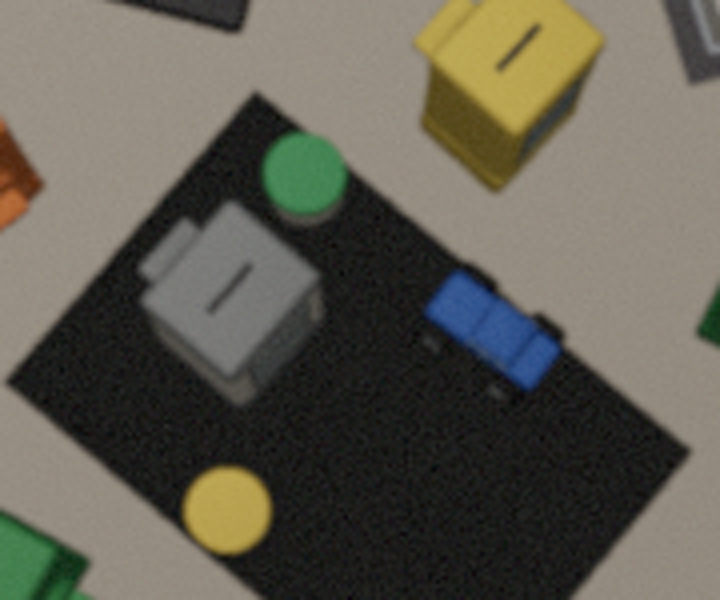

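View pics/crop_scene.png

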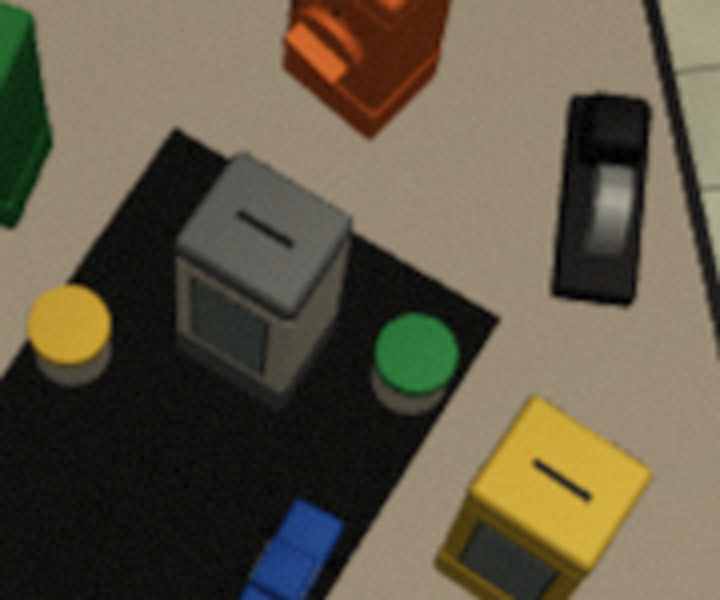

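The crop confirms it: on the mat, only the grey-topped white bank (top 288,222; scene 325,208) with its cap towards mat +x fits. Its size, 85x97 mm, agrees, with its top at 0.237 m. I'll rise and turn to the mat's direction, then travel.

```bash
python3 -m handwheel '[[0,0,-0.8,0,0,-0.072],[0,0,-0.8,0,0,-0.072],[0,0,-0.8,0,0,-0.072],[0,0,-0.8,0,0,-0.072],[0,0,-0.8,0,0,-0.072],[0,0,-0.8,0,0,-0.072],[0,0,-0.8,0,0,-0.072],[0,0,-0.8,0,0,-0.072]]' 0.45 20
python3 -m handwheel '[[1,-0.15,0,0,0,0],[1,-0.15,0,0,0,0],[1,-0.15,0,0,0,0],[1,-0.15,0,0,0,0],[1,-0.15,0,0,0,0],[1,-0.15,0,0,0,0],[1,-0.15,0,0,0,0],[1,-0.15,0,0,0,0]]'
python3 -m handwheel '[[1,-0.15,0,0,0,0],[1,-0.15,0,0,0,0],[1,-0.15,0,0,0,0],[1,-0.15,0,0,0,0],[1,-0.15,0,0,0,0],[1,-0.15,0,0,0,0],[1,-0.15,0,0,0,0],[1,-0.15,0,0,0,0]]'
```

```text
time_s: 1.1
ee_pos: [0.1731, -0.6003, 0.3547]
tool_rot: [-180.0, -0.0, 49.2]
ft_force: [0.3, -0.3, 0.2]
opening: 0.0507
time_s: 2.1
ee_pos: [0.2817, -0.4288, 0.3542]
tool_rot: [-180.0, -0.0, 49.1]
ft_force: [0.1, -0.0, -0.1]
opening: 0.0506
time_s: 3.1
ee_pos: [0.39, -0.2581, 0.3542]
tool_rot: [-180.0, 0.0, 49.1]
ft_force: [0.5, -0.3, -0.4]
opening: 0.0506
```

```bash
python3 -m handwheel '[[1,-0.15,0,0,0,0],[1,-0.15,0,0,0,0],[1,-0.15,0,0,0,0],[1,-0.15,0,0,0,0],[1,-0.15,0,0,0,0],[1,-0.15,0,0,0,0],[1,-0.15,0,0,0,0],[1,-0.15,0,0,0,0]]'
python3 -m handwheel '[[1,-0.15,0,0,0,0],[1,-0.15,0,0,0,0],[1,-0.15,0,0,0,0],[1,-0.15,0,0,0,0],[1,-0.15,0,0,0,0],[1,-0.15,0,0,0,0],[1,-0.15,0,0,0,0],[1,-0.15,0,0,0,0]]'
python3 -m handwheel '[[1,-0.15,0,0,0,0],[1,-0.15,0,0,0,0],[1,-0.15,0,0,0,0],[0.3,-0.15,0,0,0,0],[0,0,0,0,0,0],[0,0,0,0,0,0],[0,0,0,0,0,0],[0,0,0,0,0,0]]'
python3 - <<'E'
from rig import ctrl, eyes
import cv2,numpy as np
print(ctrl.read_state()['q'].round(1),ctrl.read_state()['ee_pos'])
for n in("wrist","scene"):
    prm=eyes.camera_params(n);p,d=eyes.read_camera(n); cv2.imwrite(f"pics/{n}1.png",p[:,:,::-1]); np.savez(f"{n}1.npz",p=p,d=d,**prm)
    print(n,prm)
E
```

```text
time_s: 4.1
ee_pos: [0.4982, -0.0875, 0.3542]
tool_rot: [-180.0, 0.0, 49.1]
ft_force: [-0.4, -0.2, -0.4]
opening: 0.0503
time_s: 5.1
ee_pos: [0.6067, 0.0831, 0.354]
tool_rot: [-180.0, 0.0, 49.1]
ft_force: [0.2, 0.7, -0.9]
opening: 0.0506
time_s: 6.1
ee_pos: [0.6491, 0.1541, 0.3548]
tool_rot: [180.0, -0.0, 49.0]
ft_force: [-0.5, 0.2, 0.1]
opening: 0.0504
[  0.1  28.5 -32.   65.4  14.7  89.9 -69.7] [0.64912998 0.15411873 0.35476731]
wrist {'fx': 371.64829954431775, 'fy': 371.64829954431775, 'cx': 321.70460859366403, 'cy': 242.2481333218637, 'T': array([[ 0.75499969, -0.63116569, -0.1777789 ,  0.69565655],
       [-0.6557243 , -0.7262862 , -0.2062377 ,  0.20894909],
       [ 0.0010518 ,  0.27228334, -0.96221654,  0.54399   ],
       [ 0.        ,  0.        ,  0.        ,  1.        ]])}
scene {'fx': 564.0466021176924, 'fy': 564.0466021176924, 'cx': 311.8870462282893, 'cy': 238.01081905743808, 'T': array([[ 0.99090515, -0.12593661,  0.04740199,  0.47513284],
       [-0.13443283, -0.94193765,  0.30770324, -0.45608287],
       [ 0.00589862, -0.31127711, -0.95030088,  1.651941  ],
       [ 0.        ,  0.        ,  0.        ,  1.        ]])}
```

View pics/wrist1.png

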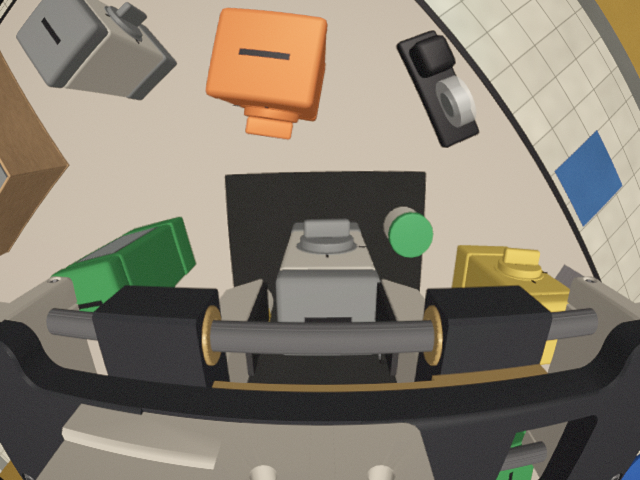

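View pics/scene1.png

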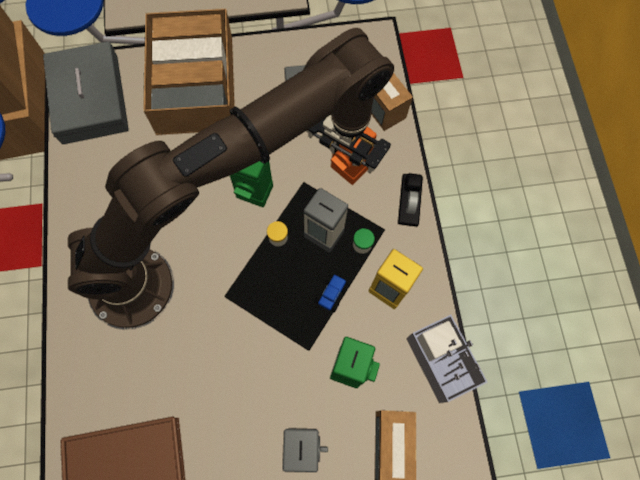

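The wrist view shows the bank centred below and behind the fingers (cap bar at 327,228), so the tool is in line with it. I'll descend behind it to 0.215.

```bash
python3 -m handwheel '[[0,0,0.8,0,0,0],[0,0,0.8,0,0,0],[0,0,0.8,0,0,0],[0,0,0.8,0,0,0],[0,0,0.8,0,0,0],[0,0,0.8,0,0,0],[0,0,0.8,0,0,0],[0,0,0,0,0,0]]'
python3 -m handwheel '[[-0.5,0,0,0,0,0],[-0.5,0,0,0,0,0],[-0.3,0,0,0,0,0],[-0.3,0,0,0,0,0],[-0.3,0,0,0,0,0],[-0.3,0,0,0,0,0],[-0.3,0,0,0,0,0],[-0.3,0,0,0,0,0]]'
```

```text
time_s: 7.2
ee_pos: [0.6483, 0.1541, 0.213]
tool_rot: [-179.9, 0.2, 49.1]
ft_force: [-0.2, 0.4, 0.2]
opening: 0.0507
time_s: 8.2
ee_pos: [0.6029, 0.1015, 0.2145]
tool_rot: [-180.0, 0.0, 49.1]
ft_force: [0.5, 0.3, 0.3]
opening: 0.0505
```

```bash
cat > snap.py <<'E'
import sys
from rig import ctrl, eyes
import cv2,numpy as np
t=sys.argv[1]
for n in sys.argv[2:]:
    prm=eyes.camera_params(n);p,d=eyes.read_camera(n); cv2.imwrite(f"pics/{n}{t}.png",p[:,:,::-1]); np.savez(f"{n}{t}.npz",p=p,d=d,**prm)
s=ctrl.read_state();print(s['time_s'],s['ee_pos'].round(4),s['q'].round(1),s['ft_force'].round(1))
E
python3 snap.py 2 wrist
```

```text
8.25 [0.6026 0.1006 0.2145] [  7.7  26.5 -32.8  88.5  15.   69.5 -68.6] [ 0.2 -0.5 -0.9]
```

View pics/wrist2.png

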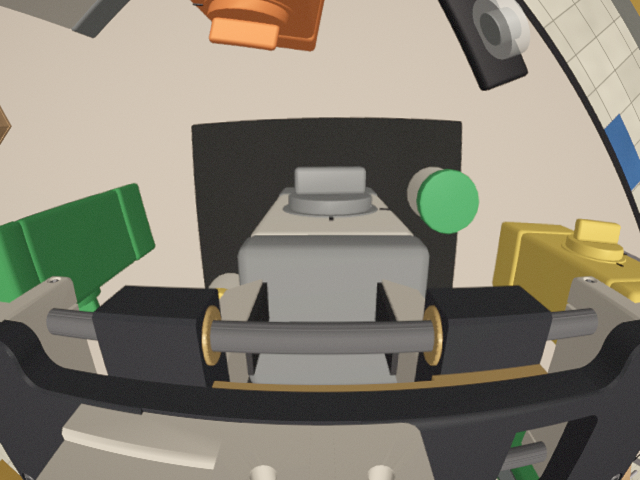

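```bash
cat >> h.py <<'E'
def fpts(z):
    d=z['d']; v,u=np.mgrid[0:480,0:640]; x=u-z['cx'];y=v-z['cy'];r=np.hypot(x,y)+1e-9;th=r/z['fx']
    k=np.tan(th)/r; P=np.stack([x*k*d,y*k*d,d,np.ones_like(d)],-1)
    return (P@z['T'].T)[...,:3]
def fproj(z,p):
    q=np.linalg.inv(z['T'])@np.r_[p,1]; r=np.hypot(q[0],q[1]); th=np.arctan2(r,q[2]); return z['cx']+z['fx']*th*q[0]/r, z['cy']+z['fx']*th*q[1]/r
C=np.array([.528,.0037]);A=np.deg2rad(50);M=np.array([[np.cos(A),np.sin(A)],[-np.sin(A),np.cos(A)]])
def mat(p): p=np.asarray(p); return np.r_[M@(p[:2]-C),p[2]]
E
python3 - <<'E'
from h import *
z=load('wrist2.npz');P=fpts(z)
print('tcp px',fproj(z,[.6026,.1006,.2145]),mat([.6026,.1006,.2145]))
for u,v in((335,240),(335,260),(335,280),(250,250),(420,250),(300,230),(360,230),(330,180),(330,205),(330,225),(440,205),(300,140)):
    print(u,v,mat(P[v,u]).round(4))
E
```

```text
tcp px (np.float64(323.4611886869335), np.float64(276.38908884030235)) [0.12218166 0.0051392  0.2145    ]
335 240 [ 0.1447 -0.001   0.2218]
335 260 [ 0.139  -0.0005  0.2369]
335 280 [ 0.1288 -0.0004  0.2368]
250 250 [0.1442 0.0401 0.2356]
420 250 [ 0.1429 -0.0418  0.2359]
300 230 [0.1449 0.018  0.2002]
360 230 [ 0.1445 -0.0159  0.201 ]
330 180 [ 0.1661 -0.0006  0.1381]
330 205 [1.523e-01 1.000e-04 1.631e-01]
330 225 [0.1452 0.0008 0.1906]
440 205 [ 0.1355 -0.1052  0.0714]
300 140 [0.1953 0.0277 0.0063]
```

```bash
python3 - <<'E'
from h import *
z=load('wrist2.npz');P=fpts(z)
def w(m): 
    xy=M.T@np.array(m[:2])+C; return np.r_[xy,m[2]]
for dx in(-.0095,.0095):
  for y in(.03,.045,-.02,-.035):
    for zz in (.2145,.26): print(dx,y,zz,np.round(fproj(z,w([.122+dx,y,zz]))))
for u,v in((258,310),(240,310),(262,300),(245,350),(385,310),(402,320),(320,300),(320,312),(320,360),(320,376)): print(u,v,mat(P[v,u]).round(4))
cr=cv2.resize(z['p'][220:400,200:440],None,fx=3.3,fy=3.3,interpolation=2); cv2.imwrite('pics/w2c.png',cr[:,:,::-1])
E
```

```text
-0.0095 0.03 0.2145 [279. 293.]
-0.0095 0.03 0.26 [268. 334.]
-0.0095 0.045 0.2145 [253. 293.]
-0.0095 0.045 0.26 [236. 333.]
-0.0095 -0.02 0.2145 [369. 292.]
-0.0095 -0.02 0.26 [381. 332.]
-0.0095 -0.035 0.2145 [395. 291.]
-0.0095 -0.035 0.26 [413. 330.]
0.0095 0.03 0.2145 [277. 261.]
0.0095 0.03 0.26 [265. 295.]
0.0095 0.045 0.2145 [250. 261.]
0.0095 0.045 0.26 [231. 295.]
0.0095 -0.02 0.2145 [370. 259.]
0.0095 -0.02 0.26 [383. 293.]
0.0095 -0.035 0.2145 [397. 259.]
0.0095 -0.035 0.26 [417. 292.]
258 310 [0.1298 0.0315 0.271 ]
240 310 [0.1329 0.0372 0.2776]
262 300 [0.1295 0.0314 0.2608]
245 350 [0.1471 0.0242 0.3283]
385 310 [ 0.1291 -0.0193  0.2713]
402 320 [ 0.1323 -0.023   0.2864]
320 300 [0.1184 0.007  0.2369]
320 312 [0.1121 0.0071 0.2376]
320 360 [0.083  0.0076 0.2372]
320 376 [0.0725 0.0078 0.2375]
```

View pics/w2c.png

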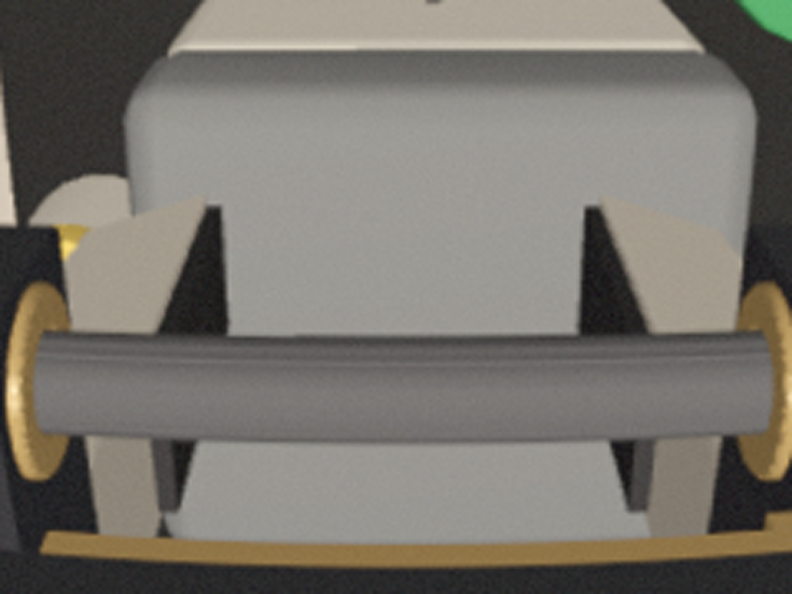

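```bash
python3 snap.py 3 scene top; python3 - <<'E'
from h import *
z=load('scene3.npz');cr=cv2.resize(z['p'][120:290,220:430],None,fx=3.5,fy=3.5,interpolation=2); cv2.imwrite('pics/s3c.png',cr[:,:,::-1])
E
```

```text
8.35 [0.6032 0.1015 0.2146] [  7.6  26.5 -32.8  88.4  15.   69.5 -68.6] [-0.4 -0.5  0.3]
```

View pics/s3c.png

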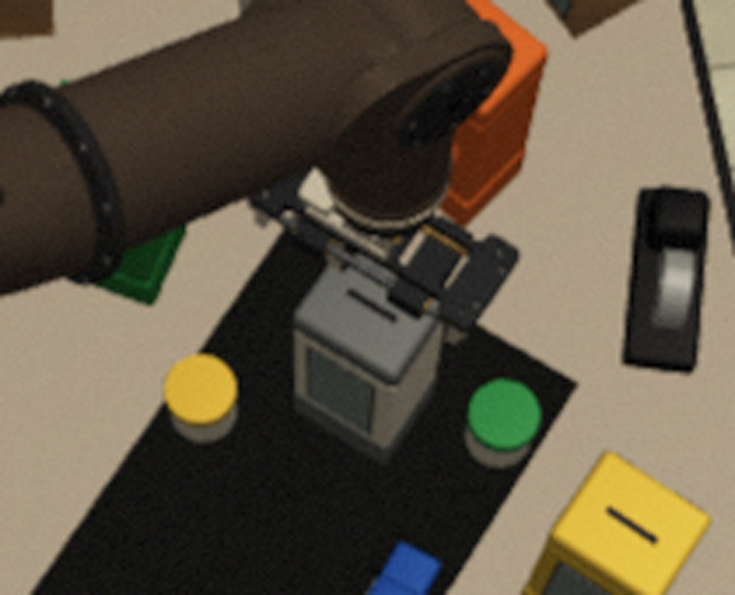

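The bank is still upright and unmoved (top 0.237, back at mat x 0.145). The half-open fingertips sit higher than the TCP and passed just over the top. I'll back off, shut the fingers so the tips are at the TCP, and push again.

```bash
python3 -m handwheel '[[0.6,0,0,0,0,0],[0.6,0,0,0,0,0],[0.6,0,0,0,0,0],[0.5,0.15,0,0,0,0],[0.5,0,0,0,0,0],[0,0,0,0,0,0],[0,0,0,0,0,0],[0,0,0,0,0,0]]'
python3 -m handwheel '[[0,0,0.1,0,0,0],[0,0,0,0,0,0],[0,0,0,0,0,0],[0,0,0,0,0,0],[0,0,0,0,0,0],[0,0,0,0,0,0],[-0.5,0,0,0,0,0],[-0.4,0,0,0,0,0]]' 1 20
python3 snap.py 4 wrist
python3 - <<'E'
from h import *
z=load('wrist4.npz');P=fpts(z)
for u in(305,322,335):
  for v in range(200,330,10): print(u,v,mat(P[v,u]).round(4))
E
```

```text
time_s: 9.35
ee_pos: [0.6518, 0.1517, 0.2146]
tool_rot: [180.0, 0.0, 49.1]
ft_force: [0.5, 0.3, -0.1]
opening: 0.0508
time_s: 10.35
ee_pos: [0.6366, 0.1343, 0.212]
tool_rot: [180.0, 0.0, 49.1]
ft_force: [0.1, -0.8, 0.6]
opening: 0.0005
10.4 [0.6362 0.133  0.2122] [  3.7  30.2 -32.   82.8  16.4  71.7 -71. ] [ 0.7 -0.9 -0.2]
305 200 [0.1776 0.019  0.0071]
305 210 [0.1666 0.0193 0.0072]
305 220 [0.1556 0.0196 0.007 ]
305 230 [0.1749 0.0138 0.1304]
305 240 [0.1699 0.0135 0.1405]
305 250 [0.162  0.0138 0.1396]
305 260 [0.1562 0.0137 0.1454]
305 270 [0.1532 0.0132 0.1585]
305 280 [0.146  0.0134 0.159 ]
305 290 [0.2048 0.0051 0.3144]
305 300 [0.2052 0.0048 0.3213]
305 310 [0.2047 0.0047 0.3256]
305 320 [0.2052 0.0044 0.3315]
322 200 [0.1772 0.0008 0.007 ]
322 210 [0.1661 0.001  0.0062]
322 220 [0.1556 0.0012 0.0088]
322 230 [0.1751 0.001  0.1321]
322 240 [0.1692 0.0011 0.1386]
322 250 [0.1612 0.0013 0.1377]
322 260 [0.1555 0.0014 0.144 ]
322 270 [0.1548 0.0014 0.1633]
322 280 [0.147  0.0015 0.1622]
322 290 [0.1779 0.0012 0.2517]
322 300 [0.1783 0.0012 0.2631]
322 310 [0.1739 0.0012 0.2633]
322 320 [0.1703 0.0013 0.2654]
335 200 [ 0.1771 -0.0131  0.0078]
335 210 [ 0.1662 -0.013   0.0076]
335 220 [ 0.1552 -0.0129  0.0078]
335 230 [ 0.175  -0.0087  0.1324]
335 240 [ 0.1687 -0.0084  0.1376]
335 250 [ 0.1607 -0.0084  0.1366]
335 260 [ 0.1554 -0.0081  0.1441]
335 270 [ 0.1542 -0.0075  0.1622]
335 280 [2.419e-01 3.000e-04 4.011e-01]
335 290 [ 0.2047 -0.0025  0.3143]
335 300 [ 0.2047 -0.0023  0.3205]
335 310 [ 0.2044 -0.0021  0.3253]
335 320 [ 0.2046 -0.0019  0.3305]
```

View pics/wrist4.png

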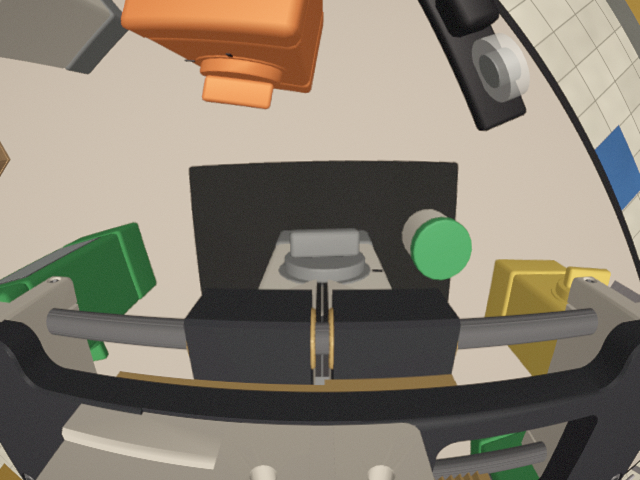

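```bash
python3 -m handwheel '[[-0.3,0,0,0,0,0],[-0.3,0,0,0,0,0],[-0.3,0,0,0,0,0],[-0.3,0,0,0,0,0],[-0.3,0,0,0,0,0],[-0.3,0,0,0,0,0],[-0.2,0,0,0,0,0],[0,0,0,0,0,0]]'
python3 snap.py 5 wrist
python3 - <<'E'
from h import *
z=load('wrist5.npz');P=fpts(z)
for u in(270,300,380):
  for v in range(180,300,10): print(u,v,mat(P[v,u]).round(4))
E
```

```text
time_s: 11.4
ee_pos: [0.6044, 0.0971, 0.2121]
tool_rot: [180.0, 0.0, 49.1]
ft_force: [-0.1, -0.3, 0.2]
opening: 0.0004
11.45 [0.6045 0.0975 0.2121] [  8.   26.7 -32.8  88.5  15.1  69.2 -68.3] [-0.2 -0.8 -0.4]
270 180 [0.1509 0.0569 0.0061]
270 190 [0.1401 0.0573 0.0063]
270 200 [0.144  0.0445 0.0986]
270 210 [0.1452 0.0375 0.1496]
270 220 [0.1455 0.0329 0.1836]
270 230 [0.1442 0.0303 0.2037]
270 240 [0.146  0.0265 0.2312]
270 250 [0.1425 0.026  0.236 ]
270 260 [0.1377 0.0262 0.2366]
270 270 [0.1327 0.0265 0.2366]
270 280 [0.1276 0.0269 0.2365]
270 290 [0.1551 0.015  0.3134]
300 180 [0.1645 0.0167 0.1401]
300 190 [0.1572 0.0169 0.1392]
300 200 [0.153  0.016  0.1577]
300 210 [0.1463 0.0162 0.1579]
300 220 [0.1449 0.0148 0.1826]
300 230 [0.144  0.0136 0.2044]
300 240 [0.1453 0.0122 0.2295]
300 250 [0.1423 0.0119 0.2363]
300 260 [0.1372 0.0121 0.2356]
300 270 [0.1326 0.0122 0.2367]
300 280 [0.1278 0.0123 0.2375]
300 290 [0.1551 0.0072 0.3135]
380 180 [ 0.1493 -0.0608  0.0078]
380 190 [ 0.1382 -0.0611  0.0064]
380 200 [ 0.1273 -0.0612  0.0066]
380 210 [ 0.1442 -0.0386  0.1509]
380 220 [ 0.1444 -0.0335  0.1837]
380 230 [ 0.1434 -0.0303  0.2046]
380 240 [ 0.1449 -0.0263  0.2305]
380 250 [ 0.1416 -0.0255  0.2361]
380 260 [ 0.1372 -0.0254  0.2376]
380 270 [ 0.1323 -0.0255  0.2379]
380 280 [ 0.1272 -0.0257  0.2379]
380 290 [ 0.1558 -0.013   0.3161]
```

View pics/wrist5.png

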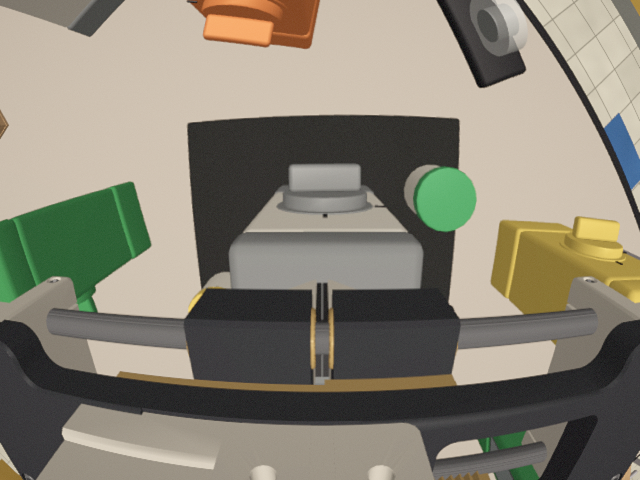

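```bash
python3 - <<'E'
from h import *
z=load('wrist1.npz');P=fpts(z)
R=None
e=np.array([.6491,.1541,.3548]);a=np.deg2rad(49)
for u in(255,262,266,230):
  for v in range(276,320,6):
    q=P[v,u]-e; print(u,v,'tool x %.4f y %.4f up %.4f'%(q[0]*np.cos(a)+q[1]*np.sin(a),q[0]*np.sin(a)-q[1]*np.cos(a),q[2]))
E
```

```text
255 276 tool x -0.1347 y -0.1043 up -0.3474
255 282 tool x 0.0095 y -0.0308 up 0.0346
255 288 tool x 0.0095 y -0.0296 up 0.0417
255 294 tool x 0.0096 y -0.0285 up 0.0483
255 300 tool x 0.0083 y -0.0281 up 0.0515
255 306 tool x 0.0075 y -0.0275 up 0.0555
255 312 tool x 0.0080 y -0.0264 up 0.0619
255 318 tool x 0.0069 y -0.0259 up 0.0649
262 276 tool x -0.1349 y -0.0934 up -0.3482
262 282 tool x -0.1455 y -0.0941 up -0.3495
262 288 tool x 0.0076 y -0.0274 up 0.0369
262 294 tool x 0.0077 y -0.0263 up 0.0438
262 300 tool x 0.0060 y -0.0260 up 0.0464
262 306 tool x 0.0035 y -0.0261 up 0.0471
262 312 tool x 0.0020 y -0.0258 up 0.0497
262 318 tool x -0.0003 y -0.0258 up 0.0508
266 276 tool x -0.1349 y -0.0870 up -0.3484
266 282 tool x 0.0085 y -0.0262 up 0.0319
266 288 tool x 0.0061 y -0.0261 up 0.0333
266 294 tool x 0.0048 y -0.0257 up 0.0371
266 300 tool x 0.0021 y -0.0257 up 0.0378
266 306 tool x -0.0003 y -0.0257 up 0.0391
266 312 tool x -0.0031 y -0.0258 up 0.0396
266 318 tool x -0.0060 y -0.0259 up 0.0400
230 276 tool x -0.1384 y -0.1470 up -0.3557
230 282 tool x -0.1491 y -0.1481 up -0.3563
230 288 tool x 0.0102 y -0.0404 up 0.0437
230 294 tool x 0.0100 y -0.0390 up 0.0496
230 300 tool x 0.0090 y -0.0382 up 0.0535
230 306 tool x 0.0099 y -0.0363 up 0.0611
230 312 tool x 0.0099 y -0.0351 up 0.0663
230 318 tool x 0.0097 y -0.0342 up 0.0707
```

Both passes and the wrist depth agree that the real fingertips end about 29 mm above the reported TCP. I'll allow for that: back off, lower to TCP 0.19 (tips about 0.22), and push.

```bash
python3 -m handwheel '[[0.6,0,0,0,0,0],[0.6,0,0,0,0,0],[0.6,0,0,0,0,0],[0.5,0,0,0,0,0],[0,0,0.45,0,0,0],[0,0,0.45,0,0,0],[-0.3,0,0,0,0,0],[-0.4,0,0,0,0,0]]'
python3 -m handwheel '[[-0.4,0,0,0,0,0],[-0.2,0,0,0,0,0],[-0.2,0,0,0,0,0],[-0.2,0,0,0,0,0],[-0.2,0,0,0,0,0],[-0.2,0,0,0,0,0],[-0.2,0,0,0,0,0],[-0.2,0,0,0,0,0]]'
python3 snap.py 6 wrist
python3 - <<'E'
from h import *
z=load('wrist6.npz');P=fpts(z)
for u in(270,300,380):
  for v in range(200,290,10): print(u,v,mat(P[v,u]).round(4))
E
```

```text
time_s: 12.45
ee_pos: [0.6301, 0.1269, 0.1895]
tool_rot: [180.0, 0.0, 49.1]
ft_force: [0.4, -0.5, 0.4]
opening: 0.0003
time_s: 13.45
ee_pos: [0.6009, 0.0934, 0.1894]
tool_rot: [-180.0, 0.0, 49.1]
ft_force: [0.3, 1.6, 1.9]
opening: 0.0007
13.5 [0.6005 0.0927 0.1894] [  8.4  27.3 -32.7  90.9  15.7  66.4 -68.6] [0.2 1.2 1.5]
270 200 [0.1277 0.0548 0.0065]
270 210 [0.1309 0.0449 0.0781]
270 220 [0.1273 0.042  0.1006]
270 230 [0.124  0.0396 0.1197]
270 240 [0.1208 0.0377 0.1351]
270 250 [0.118  0.0359 0.1494]
270 260 [0.1156 0.0343 0.1628]
270 270 [0.1129 0.0331 0.1734]
270 280 [0.1111 0.0316 0.185 ]
300 200 [0.136  0.0208 0.0617]
300 210 [0.1456 0.015  0.1583]
300 220 [0.1394 0.0152 0.1581]
300 230 [0.1332 0.0154 0.1585]
300 240 [0.1261 0.0158 0.1558]
300 250 [0.1246 0.0149 0.1723]
300 260 [0.119  0.015  0.1737]
300 270 [0.1135 0.0151 0.1755]
300 280 [0.1109 0.0147 0.1849]
380 200 [ 0.1262 -0.0572  0.0074]
380 210 [ 0.1157 -0.0574  0.0072]
380 220 [ 0.1259 -0.0428  0.1004]
380 230 [ 0.1227 -0.0399  0.1195]
380 240 [ 0.1196 -0.0376  0.1355]
380 250 [ 0.1171 -0.0353  0.1506]
380 260 [ 0.1146 -0.0335  0.1631]
380 270 [ 0.1123 -0.0318  0.1747]
380 280 [ 0.1098 -0.0305  0.1843]
```

View pics/wrist6.png

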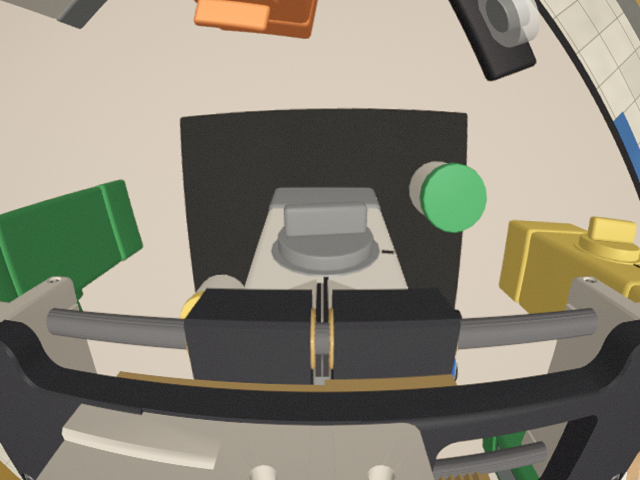

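The bank is tilting (back leaning about 10.5°, square to the mat). I'll continue slowly past 28°.

```bash
python3 -m handwheel '[[-0.25,0,0,0,0,0],[-0.25,0,0,0,0,0],[-0.25,0,0,0,0,0],[-0.25,0,0,0,0,0],[-0.25,0,0,0,0,0],[-0.25,0,0,0,0,0],[-0.25,0,0,0,0,0],[-0.25,0,0,0,0,0]]'
python3 -m handwheel '[[-0.2,0,0,0,0,0],[-0.2,0,0,0,0,0],[-0.2,0,0,0,0,0],[-0.2,0,0,0,0,0],[-0.2,0,0,0,0,0],[-0.2,0,0,0,0,0],[0,0,0,0,0,0],[0,0,0,0,0,0]]'
python3 snap.py 7 wrist scene
```

```text
time_s: 14.5
ee_pos: [0.5681, 0.0556, 0.1894]
tool_rot: [-180.0, 0.0, 49.1]
ft_force: [1.1, 0.3, -0.1]
opening: 0.0004
time_s: 15.5
ee_pos: [0.5489, 0.0334, 0.1896]
tool_rot: [180.0, -0.0, 49.1]
ft_force: [0.5, 0.0, -0.2]
opening: 0.0005
15.6 [0.5489 0.0335 0.1895] [ 15.9  21.9 -33.5  99.   13.4  63.1 -62.7] [ 0.1  0.4 -0. ]
```

View pics/wrist7.png

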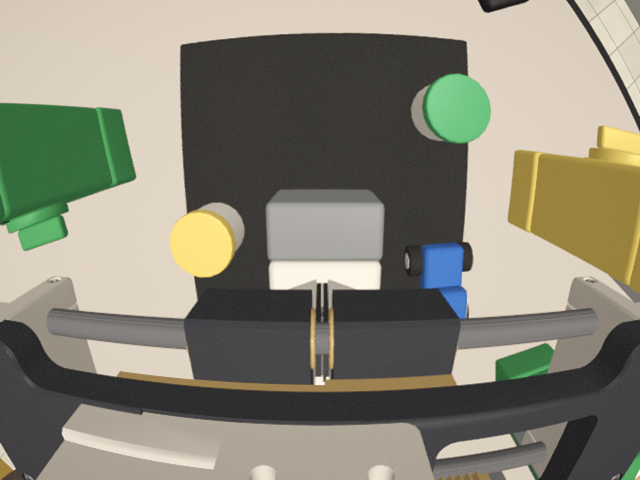

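View pics/scene7.png

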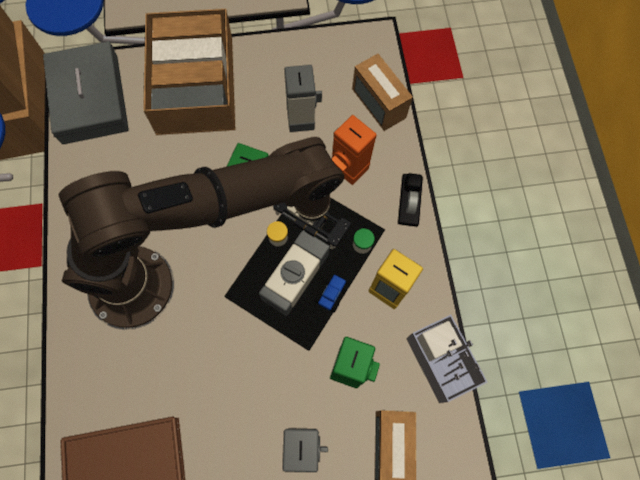

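```bash
python3 - <<'E'
from h import *
z=load('scene7.npz');P=pts(z)
cr=cv2.resize(z['p'][220:320,240:370],None,fx=6,fy=6,interpolation=2); cv2.imwrite('pics/s7c.png',cr[:,:,::-1])
zt=P[...,2]
mp=np.stack([(P[...,:2]-C)@M.T],-1)[...,0]
reg=(abs(mp[...,1])<.07)&(mp[...,0]>-.22)&(mp[...,0]<.07)
b=reg&(abs(zt-.092)<.006); q=mp[b]; print('back',len(q),np.percentile(q,[1,99],axis=0),cv2.minAreaRect((q*1000).astype(np.float32)),np.median(zt[b]))
dsk=reg&(zt>.0985)&(zt<.108); q=mp[dsk];print('disc',len(q),cv2.minAreaRect((q*1000).astype(np.float32)),np.median(zt[dsk]))
br=reg&(zt>.114)&(zt<.135); q=mp[br];r=cv2.minAreaRect((q*1000).astype(np.float32));print('bar',len(q),r,np.median(zt[br]),q.mean(0))
w,v=np.linalg.eigh(np.cov(q.T)); print('bar dir deg in mat',np.degrees(np.arctan2(v[1,1],v[0,1])),np.sqrt(w))
E
```

```text
back 1964 [[-0.16988919 -0.04380572]
 [ 0.05377213  0.04891009]] ((-56.826393127441406, 2.6931190490722656), (95.77716827392578, 230.4927520751953), 89.59597778320312) 0.0910884816008467
disc 232 ((-57.74844741821289, 4.1085357666015625), (84.7308349609375, 209.40426635742188), 87.15142822265625) 0.10189076347072645
bar 83 ((-65.94263458251953, 3.6810340881347656), (13.08925724029541, 50.85469436645508), 5.4325151443481445) 0.12073837404912346 [-0.06671723  0.00277955]
bar dir deg in mat 95.1560315684432 [0.00371736 0.01480428]
```

View pics/s7c.png

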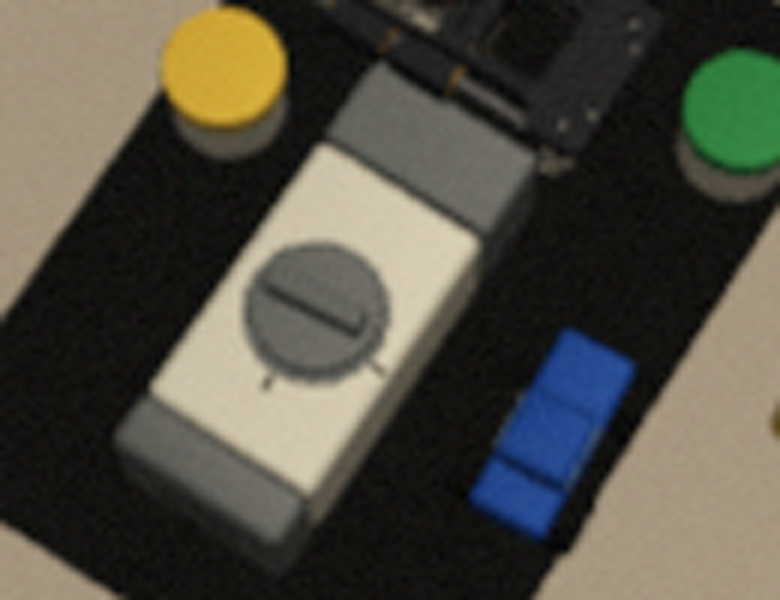

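The bank lies on its front (back at 0.091, mat x -0.172 to 0.058, y about 0.003). The cap axis is near (0.483, -0.046) and the bar is at about 95° to the bank, i.e. cap_turn about -0.26. I'll move over the cap, open, and turn the tool CCW about 96° so the jaws straddle the bar.

```bash
python3 -m handwheel '[[-1,0,0,0,0,0],[-1,0,0,0,0,0],[-1,0,0,0,0,0],[-1,0.1,0,0,0,0],[0,0,0,0,0,-0.186],[0,0,0,0,0,-0.186],[0,0,0,0,0,-0.186],[0,0,0,0,0,-0.186]]' 0 30
python3 -m handwheel '[[0,0,0,0,0,-0.186],[0,0,0,0,0,-0.186],[0,0,0,0,0,-0.186],[0,0,0,0,0,-0.186],[0,0,0,0,0,-0.186],[0,0,0,0,0,0],[0,0,0,0,0,0],[0,0,0,0,0,0]]'
python3 snap.py 8 wrist top
```

```text
time_s: 16.6
ee_pos: [0.4853, -0.0437, 0.1896]
tool_rot: [180.0, -0.0, 92.1]
ft_force: [-0.4, -0.4, 0.5]
opening: 0.0758
time_s: 17.6
ee_pos: [0.4853, -0.0438, 0.1896]
tool_rot: [-180.0, 0.0, 144.9]
ft_force: [0.1, -0.1, 0.6]
opening: 0.0915
17.7 [ 0.4853 -0.0438  0.1896] [ 40.7  20.6 -53.4 106.1  18.5  62.5  35.3] [-0.1  0.1  0.1]
```

View pics/wrist8.png

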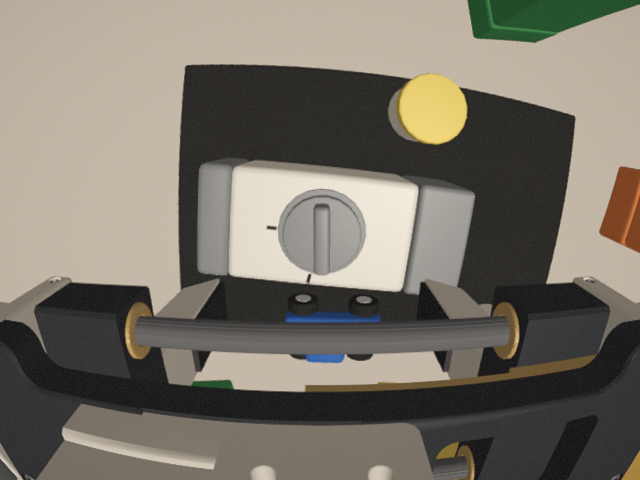

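```bash
python3 - <<'E'
from h import *
z=load('wrist8.npz');P=fpts(z);zt=P[...,2]
v,u=np.mgrid[0:480,0:640]; reg=(u>190)&(u<480)&(v>150)&(v<290)
def fit(m,n):
    q=(P[m][:,:2]*1000).astype(np.float32);r=cv2.minAreaRect(q);w,e=np.linalg.eigh(np.cov(q.T));print(n,len(q),np.median(zt[m]).round(4),r,'ang',np.degrees(np.arctan2(e[1,1],e[0,1])).round(2),'mean',q.mean(0))
box=(u>295)&(u<350)&(v>190)&(v<285)
fit(box&(zt>.118)&(zt<.126),'bar')
d=(u>270)&(u<375)&(v>180)&(v<285)&(abs(zt-.1015)<.003); print('disc z',np.median(zt[d])); 
q=(P[d|(box&(zt>.118)&(zt<.126))][:,:2]*1000).astype(np.float32); print('circ',cv2.minEnclosingCircle(q))
fit(reg&(abs(zt-.092)<.004),'back')
# side edges of the back: angle via hull long axis
print(np.percentile(zt[reg&(abs(zt-.092)<.004)],[5,50,95]))
E
```

```text
bar 1126 0.1207 ((483.2913513183594, -44.91218948364258), (11.885625839233398, 52.503517150878906), 55.08993148803711) ang 145.17 mean [482.4198 -44.068 ]
disc z 0.10102837466833664
circ ((483.5842590332031, -44.57746124267578), 31.205656051635742)
back 23341 0.0906 ((489.9279479980469, -36.60099792480469), (227.83863830566406, 93.88668060302734), 49.33734130859375) ang 50.31 mean [485.40424 -36.46265]
[0.08903987 0.09062181 0.09195296]
```

Refined: cap axis (0.4834, -0.0447), disc 62 mm across, bar 52x12 mm at 145.1° with its top at 0.121, all as stated; tool yaw 144.9°. I'll descend around the bar.

```bash
python3 -m handwheel '[[0.04,-0.07,0.6,0,0,0],[0,0,0.6,0,0,0],[0,0,0.7,0,0,0],[0,0,0.7,0,0,0],[0,0,0.7,0,0,0],[0,0,0.6,0,0,0],[0,0,0.4,0,0,0],[0,0,0,0,0,0]]' 0.5
python3 snap.py 9 wrist
python3 - <<'E'
from h import *
from rig import ctrl
z=load('wrist9.npz');P=fpts(z);s=ctrl.read_state();e=s['ee_pos'];a=np.deg2rad(144.9)
for u in(255,258,262,266,270):
  for v in range(270,296,4):
    q=P[v,u]-e; print(u,v,'tool x %.4f y %.4f z %.4f'%(q[0]*np.cos(a)+q[1]*np.sin(a),q[0]*np.sin(a)-q[1]*np.cos(a),P[v,u][2]))
E
```

```text
time_s: 18.7
ee_pos: [0.483, -0.0447, 0.0814]
tool_rot: [-180.0, -0.1, 145.0]
ft_force: [-0.7, -0.2, 0.8]
opening: 0.0458
18.75 [ 0.4834 -0.0446  0.082 ] [ 35.5  27.8 -48.4 114.   27.1  50.   27.4] [-0.3 -0.1  0.3]
255 270 tool x 0.0084 y -0.0364 z 0.0908
255 274 tool x 0.0059 y -0.0367 z 0.0901
255 278 tool x 0.0041 y -0.0365 z 0.0914
255 282 tool x 0.0116 y -0.0320 z 0.1155
255 286 tool x 0.0121 y -0.0309 z 0.1213
255 290 tool x 0.0117 y -0.0304 z 0.1249
255 294 tool x 0.0118 y -0.0296 z 0.1293
258 270 tool x 0.0082 y -0.0349 z 0.0902
258 274 tool x 0.0062 y -0.0349 z 0.0909
258 278 tool x 0.0041 y -0.0350 z 0.0912
258 282 tool x 0.0119 y -0.0305 z 0.1161
258 286 tool x 0.0121 y -0.0296 z 0.1214
258 290 tool x 0.0124 y -0.0287 z 0.1265
258 294 tool x 0.0119 y -0.0283 z 0.1297
262 270 tool x 0.0087 y -0.0325 z 0.0917
262 274 tool x 0.0066 y -0.0326 z 0.0920
262 278 tool x 0.0048 y -0.0326 z 0.0929
262 282 tool x 0.0118 y -0.0287 z 0.1158
262 286 tool x 0.0120 y -0.0279 z 0.1210
262 290 tool x 0.0121 y -0.0272 z 0.1257
262 294 tool x 0.0108 y -0.0270 z 0.1270
266 270 tool x 0.0084 y -0.0306 z 0.0907
266 274 tool x 0.0068 y -0.0304 z 0.0924
266 278 tool x 0.0079 y -0.0292 z 0.1008
266 282 tool x 0.0112 y -0.0271 z 0.1143
266 286 tool x 0.0101 y -0.0268 z 0.1165
266 290 tool x 0.0105 y -0.0260 z 0.1219
266 294 tool x 0.0103 y -0.0255 z 0.1258
270 270 tool x 0.0121 y -0.0270 z 0.1007
270 274 tool x 0.0100 y -0.0271 z 0.1009
270 278 tool x 0.0081 y -0.0271 z 0.1012
270 282 tool x 0.0106 y -0.0254 z 0.1129
270 286 tool x 0.0102 y -0.0250 z 0.1167
270 290 tool x 0.0096 y -0.0246 z 0.1199
270 294 tool x 0.0082 y -0.0245 z 0.1210
```

View pics/wrist9.png

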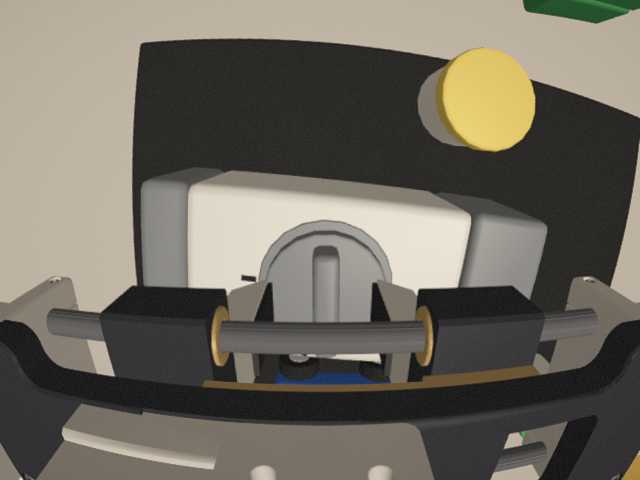

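Tips at about 0.113 straddle the bar (322, 250-320). Down 9 mm more, then close.

```bash
python3 -m handwheel '[[0,0,0.18,0,0,0],[0,0,0.18,0,0,0],[0,0,0,0,0,0],[0,0,0,0,0,0],[0,0,0,0,0,0],[0,0,0,0,0,0],[0,0,0,0,0,0],[0,0,0,0,0,0]]' 0.5
python3 -m handwheel '[[0,0,0,0,0,0],[0,0,0,0,0,0],[0,0,0,0,0,0],[0,0,0,0,0,0],[0,0,0,0,0,0],[0,0,0,0,0,0],[0,0,0,0,0,0],[0,0,0,0,0,0]]' 1 35
python3 -c "
from rig import ctrl
s=ctrl.read_state();print(s['ft_force'],s['moment'])"
```

```text
time_s: 19.75
ee_pos: [0.4834, -0.0448, 0.073]
tool_rot: [-180.0, 0.0, 145.0]
ft_force: [-0.4, -1.0, 0.1]
opening: 0.0458
time_s: 20.75
ee_pos: [0.4837, -0.0444, 0.0731]
tool_rot: [180.0, 0.0, 145.0]
ft_force: [3.0, 3.9, -2.1]
opening: 0.0119
[ 3.04839924  3.86232886 -2.06559417] [ 0.82243769 -0.77788622  0.0201851 ]
```

Gripped at 11.9 mm. Turning clockwise 0.27 rad to the slot.

```bash
python3 -m handwheel '[[0,0.03,0,0,0,0.05],[0,0,0,0,0,0.05],[0,0,0,0,0,0.05],[0,0,0,0,0,0.05],[0,0,0,0,0,0.05],[0,0,0,0,0,0.02],[0,0,0,0,0,0],[0,0,0,0,0,0]]'
python3 -c "
from rig import ctrl
s=ctrl.read_state();print(s['ft_force'],s['moment'])"
python3 -m handwheel '[[0,0,0.08,0,0,0],[0,0,0.08,0,0,0],[0,0,0.08,0,0,0],[0,0,0.08,0,0,0],[0,0,0,0,0,0],[0,0,0,0,0,0],[0,0,0,0,0,0],[0,0,0,0,0,0]]'
python3 -c "
from rig import ctrl
s=ctrl.read_state();print(s['ft_force'],s['moment'])"
```

```text
time_s: 21.75
ee_pos: [0.4839, -0.0442, 0.0731]
tool_rot: [180.0, 0.0, 129.6]
ft_force: [1.3, 2.0, 1.1]
opening: 0.0115
[1.25436849 2.04069844 1.14048894] [ 0.49493434 -0.56979177 -0.02796565]
time_s: 22.75
ee_pos: [0.484, -0.0442, 0.0655]
tool_rot: [-180.0, 0.0, 129.5]
ft_force: [-1.7, 1.4, 9.8]
opening: 0.012
[-1.66483347  1.36562654  9.83349951] [0.40015804 0.0720098  0.02259854]
```

The cap went in: 7.6 mm at 9.8 N agrees with the spring (10 N). Pressing to the stop.

```bash
python3 -m handwheel '[[0,0,0.06,0,0,0],[0,0,0.05,0,0,0],[0,0,0,0,0,0],[0,0,0,0,0,0],[0,0,0,0,0,0],[0,0,0,0,0,0],[0,0,0,0,0,0],[0,0,0,0,0,0]]'
python3 -c "
from rig import ctrl
s=ctrl.read_state();print(s['ee_pos'],s['ft_force'],s['moment'])"
```

```text
time_s: 23.75
ee_pos: [0.484, -0.0443, 0.0639]
tool_rot: [-180.0, 0.1, 129.5]
ft_force: [-6.8, 0.5, 27.5]
opening: 0.0119
[ 0.48404466 -0.04425557  0.06389222] [-6.76613062  0.50996564 27.47932313] [0.22215312 1.43553261 0.00661988]
```

```bash
python3 -m handwheel '[[0,0,-0.015,0,0,0.1],[0,0,0,0,0,0.14],[0,0,0,0,0,0.14],[0,0,0,0,0,0.14],[0,0,0,0,0,0.14],[0,0,0,0,0,0.14],[0,0,0,0,0,0.14],[0,0,0,0,0,0]]'
python3 snap.py 10 wrist
python3 -c "
from rig import ctrl
s=ctrl.read_state();print(s['ee_pos'],s['ft_force'],s['moment'])"
```

```text
time_s: 24.75
ee_pos: [0.4848, -0.0441, 0.064]
tool_rot: [179.9, 0.0, 75.6]
ft_force: [-2.1, 0.2, 17.3]
opening: 0.0118
24.8 [ 0.4848 -0.0441  0.064 ] [ 21.7  24.5 -29.5 116.   17.3  43.6 -32.6] [-1.9  1.1 17.8]
[ 0.48481224 -0.04407349  0.0639685 ] [-1.93602514  1.11815778 17.78260829] [ 0.35774336  0.34742105 -0.06909739]
```

View pics/wrist10.png

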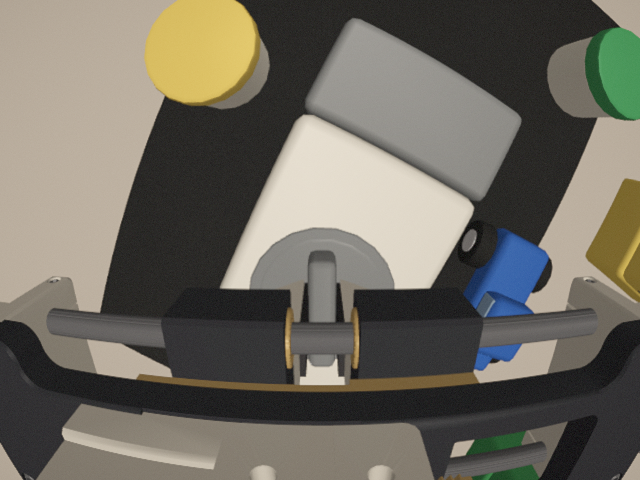

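The bar turned with the tool (bank still about 25° away, unmoved). Remaining about 0.46 rad.

```bash
python3 -m handwheel '[[0,0,0,0,0,0.1],[0,0,0,0,0,0.1],[0,0,0,0,0,0.1],[0,0,0,0,0,0.08],[0,0,0,0,0,0.04],[0,0,0,0,0,0.03],[0,0,0,0,0,0.02],[0,0,0,0,0,0]]'
python3 snap.py 11 wrist
python3 -c "
from rig import ctrl
s=ctrl.read_state();print(s['ee_pos'],s['ft_force'],s['moment'],s['tool_rot'])"
python3 - <<'E'
from h import *
z=load('wrist11.npz');P=fpts(z);zt=P[...,2]
v,u=np.mgrid[0:480,0:640]; m=(u>150)&(u<500)&(v<280)&(abs(zt-.091)<.004)
q=(P[m][:,:2]*1000).astype(np.float32);print(cv2.minAreaRect(q))
E
```

```text
time_s: 25.8
ee_pos: [0.4852, -0.0442, 0.064]
tool_rot: [179.9, -0.1, 48.7]
ft_force: [-0.4, 1.6, 16.0]
opening: 0.0116
25.85 [ 0.4852 -0.0443  0.064 ] [ 16.6  23.4 -22.7 116.4  13.2  42.5 -55.5] [-0.7  0.5 16.9]
[ 0.48519464 -0.04425028  0.06399526] [-0.67777667  0.54061319 16.85049367] [0.25268568 0.08491683 0.07190811] [ 1.79859563e+02 -7.75223042e-02  4.87558421e+01]
((526.6819458007812, 4.822052001953125), (116.07574462890625, 95.53543090820312), 49.098506927490234)
```

View pics/wrist11.png

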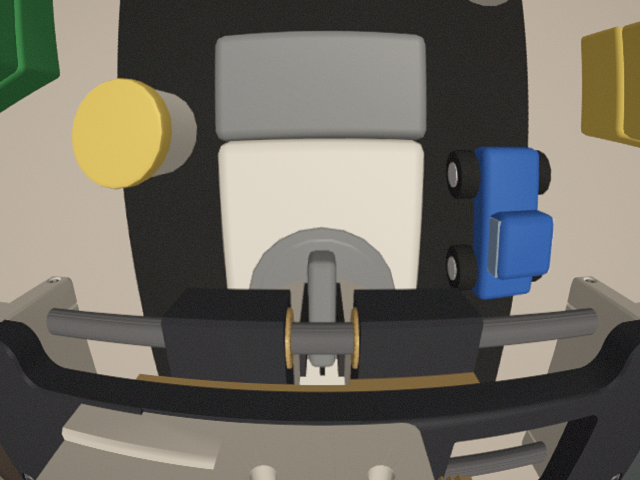

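The bar lines up with the bank (bank 49.1°, tool 48.8°). A small extra turn onto the stop, then ease up 4 mm so the lugs rise into the notch.

```bash
python3 -m handwheel '[[0,0,0,0,0,0.02],[0,0,0,0,0,0.02],[0,0,0,0,0,0.02],[0,0,0,0,0,0],[0,0,-0.08,0,0,0],[0,0,-0.08,0,0,0],[0,0,0,0,0,0],[0,0,0,0,0,0]]'
python3 -c "
from rig import ctrl
s=ctrl.read_state();print(s['ee_pos'],s['ft_force'],s['moment'],s['tool_rot'])"
```

```text
time_s: 26.85
ee_pos: [0.4849, -0.0442, 0.0674]
tool_rot: [179.9, -0.1, 45.4]
ft_force: [0.9, 1.0, 8.2]
opening: 0.0118
[ 0.48490818 -0.04420958  0.06743148] [0.90923776 0.96246367 8.23103441] [ 0.20562009 -0.39954187  0.67454285] [ 1.79890168e+02 -6.17209716e-02  4.54011699e+01]
```

The stop is felt (0.67 N m), and 8.2 N matches about 4.8 mm depth, the notch. Release and rise.

```bash
python3 -m handwheel '[[0,0,0,0,0,-0.03],[0,0,0,0,0,0],[0,0,0,0,0,0],[0,0,0,0,0,0],[0,0,0,0,0,0],[0,0,-0.3,0,0,0],[0,0,-0.8,0,0,0],[0,0,-0.8,0,0,0]]' 0.4
python3 -m handwheel '[[0,0,-0.8,0,0,0],[0,0,-0.8,0,0,0],[-0.8,0,-0.8,0,0,0],[-0.8,0,-0.8,0,0,0],[-0.8,0,0,0,0,0],[-0.8,0,0,0,0,0],[0,0,0,0,0,0],[0,0,0,0,0,0]]'
python3 snap.py 12 wrist scene
python3 - <<'E'
from h import *
for n,f in(('wrist12',fpts),('scene12',pts)):
    z=load(n+'.npz');P=f(z);zt=P[...,2]
    mp=(P[...,:2]-C)@M.T
    reg=(abs(mp[...,1]-.003)<.06)&(mp[...,0]>-.25)&(mp[...,0]<.1)
    v,u=np.mgrid[0:480,0:640]
    if n[0]=='w': reg&=(v<285)
    b=reg&(abs(zt-.091)<.004); q=(mp[b]*1000).astype(np.float32); print(n,'back',np.median(zt[b]),cv2.minAreaRect(q))
    c=reg&(np.hypot(mp[...,0]+.067,mp[...,1]-.003)<.029)
    d=c&(zt<.108); br=c&(zt>.110)&(zt<.135)
    print('disc z',np.median(zt[d]),'bar z',np.median(zt[br])); q=(mp[br]*1000).astype(np.float32);w,e=np.linalg.eigh(np.cov(q.T));print(len(q),cv2.minAreaRect(q),np.degrees(np.arctan2(e[1,1],e[0,1])))
E
```

```text
time_s: 27.85
ee_pos: [0.4838, -0.044, 0.1151]
tool_rot: [-180.0, -0.0, 47.0]
ft_force: [0.9, -0.2, -0.1]
opening: 0.0549
time_s: 28.85
ee_pos: [0.4299, -0.1022, 0.1945]
tool_rot: [180.0, -0.0, 47.0]
ft_force: [-0.4, 0.4, 1.2]
opening: 0.0549
28.95 [ 0.4299 -0.102   0.1943] [ 26.8   9.6 -23.1 112.8   4.4  58.4 -41.2] [ 0.1  0.4 -0.3]
wrist12 back 0.09056673226509687 ((-61.80632019042969, 2.7583351135253906), (95.63436889648438, 217.6171112060547), 88.36898803710938)
disc z 0.09674438325173429 bar z 0.11634088098059547
1150 ((-66.7183609008789, 2.769211530685425), (11.900179862976074, 51.203216552734375), 88.63285064697266) 178.5402140831505
scene12 back 0.09110566368440298 ((-57.999324798583984, 3.1021995544433594), (95.6554183959961, 230.34255981445312), 88.6589126586914)
disc z 0.0964306187288344 bar z 0.11609813537549074
42 ((-56.70354080200195, 3.0600552558898926), (12.45825481414795, 27.518007278442383), 82.2540283203125) -179.9918007139985
```

View pics/wrist12.png

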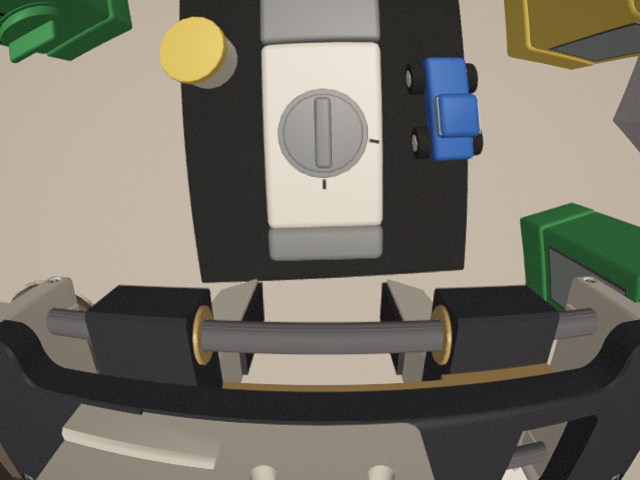

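View pics/scene12.png

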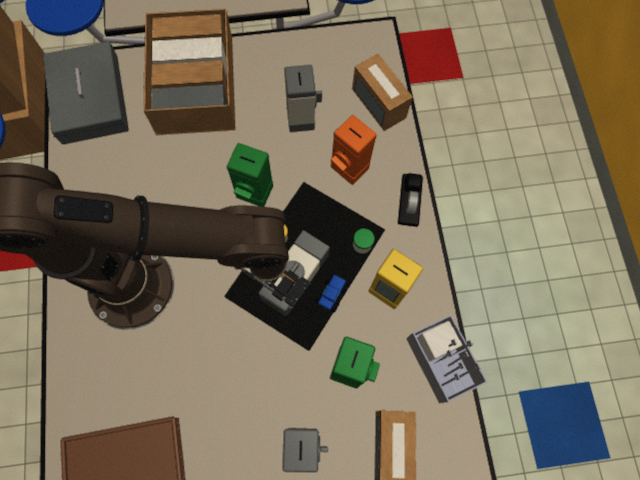

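Bar at 178.5° against the bank's 178.4°. The disc stands 6 mm and the bar 26 mm out, so the cap is locked. Bank at mat x -0.173 to 0.057, y within ±0.052; tubs and truck unmoved; robot clear.

```bash
python3 -c "
from rig import close_job
print(close_job())"
```

```text
the job is handed in; nothing more can be done
None
```

I pushed the bank over onto its front, gripped the cap's bar, and turned it clockwise to its slot. I then pressed it fully in, turned it to its stop, let it rise into its notch and let go. I handed the job in after about 29 s; no verdict was reported.

**Last checks, which passed:**
- **Cap:** the bar is in line with the bank (178.5° against 178.4°). The disc stands about 6 mm out and the bar about 26 mm, against 5.5 and 25.5 mm stated for locked. The end stop was felt at 0.67 N m.
- **Bank:** it lies flat on the mat, with its back at 0.091 m. It spans -0.173 to 0.057 m along the mat and is within about 0.05 m of its centre line.
- **Other things:** in the last pictures the tubs, truck and other banks look where they stood; I did not measure them again at the end. The arm touched nothing.

**What disagreed:** the real fingertips sit about 30 mm behind the reported TCP, so my first two pushes passed just over the bank without touching it. I corrected for that from then on.

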